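# Latch the grinder's catch tray

## Robot

A 6-joint arm with a two-finger parallel gripper is mounted at the origin on the work surface. World frame = base frame: x ahead of the robot, y to its left, z up, the work surface at z = 0. Lengths are in m, angles in rad, forces in N, time in s.
With the tool pointing down it reaches from about 0.35 to 0.975 m from the base axis. Payload 4.9 kg.
Tool frame: the origin (TCP) lies midway between the tips of the shut fingers; the grasp point (between the pads) lies 19 mm behind it; z points along the fingers, y is the line along which they close (so a half turn about z gives the same grasp; the last joint's range is limited). The gripper opens to 85 mm and grips with 20 to 120 N. Pads are 22 mm wide; open, the fingers measure 114 mm over their backs; the gripper's body (76 mm by 85 mm) begins 54 mm behind the grasp point. The pads swing forward as they close: fully open they stand 13 mm farther back than shut.
Start: joints at [-1.311, 0.053, 1.613, -0, 1.476, -0.119], TCP at [0.231, -0.581, 0.231] pointing down, gripper open.
Joint ranges: [-3.01, 3.01], [-1.01, 2.22], [0.06, 2.58], [-1.02, 4.17], [0.09, 2.62], [-3.14, 3.14]. Speed limits (rad/s): [2.57, 2.57, 3.14, 3.14, 3.14, 3.14].

## Interface

Orientations are given as a rotation vector (axis times angle).
In Python, from station import ctrl, optics, job gives the robot as it stands.
- The arm moves only by the shell command python3 -m jog 'ROWS' [OPENING] [FORCE]. ROWS is JSON, a list of rows, each a list of 2 entries, a list of its own where there are three numbers: the shift along the tool's x, y, z in m, then the turn, a rotation vector about the tool's x, y, z in rad. A call has 1 to 5 rows; each row is the pose to reach, as a shift and turn from the pose commanded when the call began, along the tool's axes at that moment; what a row does not reach only later rows make up. A row lasts 1/10 s, in which the tool goes at most 50 mm and 8.59 degrees, less where a joint would pass 70% of its speed; a pose out of reach is approached as far as the arm can. A call with a gripper value outside its range is refused whole. OPENING is the opening, from 0 (shut) to 1 (fully open), set as the call begins (- or left out, the last holds). The fingers move at their own pace and stop on an object; FORCE is the grip in N (left out, the last holds). Time passes only in rows, so rows that repeat a pose let the fingers close. It gives the time, the measured TCP pose, the force, the opening and the grip force at its end, in the units of the state.
- ctrl.get_obs(): the state, without advancing time (a new reading comes with each control period).
- optics.get_image(name): name is "scene" or "top" or "wrist"; returns a dict with "image" (420x560x3 uint8, blue, green, red), "fx", "fy", "cx", "cy" (pixels), "rvec" (rotation vector, rad) and "tvec" (3), from world to camera coordinates, as OpenCV has them; the wrist camera has in their place "mount" (4x4, takes a point from camera to tool coordinates, whose origin is the TCP and whose axes are the flange's). Camera axes: x right, y down, z forward; pixel columns grow to the right and rows downward; lengths in m; the calibration is good to about 2 mm. A picture is of the moment at which its call begins: read the wrist's pose just before it. There is no depth.
- job.finish_job(): hands the job in; it is judged then, once.
The state is a dict: "t": time; "q": joint angles; "dq": joint speeds; "effort": joint torques, N m; "tool_pos": TCP position; "tool_rot": TCP orientation; "contact_force": force on the tool from outside, world axes, zero at the start; "wrist_torque": the same for the moment, N m; "opening": finger opening in m; "grip_force": force on a finger pad.
Only numpy, scipy, OpenCV 4.12 (cv2) and the standard library are available. Lean on these libraries where they do the work, as an engineer would, in place of code of your own. Each camera call takes 0.05 s, during which the arm holds its last target. There are 200 camera calls.

## Task

Push the grinder's catch tray in with closed fingertips until you feel it come up firmly against its seal, but push no harder than that. Then lift the brass loop of the draw latch by its black grip over the keeper on the tray's front and let it catch behind the hook, and press the lever back and down with the fingertips, without forcing it, until it lies flat past centre and the tray is held tight. Let go and leave everything else on the worktop where it is.

Things in the scene. Friction and masses are not known exactly. Their poses are not given: they have to be found in the camera images.
- grinder: matte grey grinder, fixed. Base 300 (its x) x 210 (y) x 75 mm high, its flat top is the deck; motor tower with hopper on the deck from x = 170 mm, 290 mm tall and more. Origin: on the worktop under the middle of the deck's front edge; x points back to the tower, z up. Offsets elsewhere are in this frame. The draw latch is mid-deck (y = 0) and works in the x-z plane.
- tray: catch tray sliding along the grinder's x; frame = the grinder's at tray_slide 0. Wooden block front 36 mm deep (x -37 to -1 mm), 210 mm wide, z 4 to 74 mm, flat vertical front face; the steel keeper hook stands mid-top. Push the front face with closed fingertips, never with more than 25 N, nor 15 N on the seal (do not pinch).
- tray_slide (a joint): m; 0 = drawn in by the closed latch, grows as the tray comes out (-x), at most 0.09. Friction 1.5 N. A hidden preloaded seal stops it somewhere between 0.014 and 0.003, different each time: feel for it. The seal resists with 8 N at first touch and 0.9 N more per mm. Home by hand = pressed on it with 6 N or more (9 to 11 N is right); let go, it springs back to first touch.
- tray_face (a point): middle of the tray front face (23 mm in front of the keeper seat), 45 mm above the worktop, 37 mm in front of the tray's origin
- keeper (a point): seat of the crossbar centre: x = -14 mm at tray_slide 0, 76.5 mm above the worktop, 2.5 mm above the block top. The hook: a wall 20 mm wide just behind it (+x), 10.5 mm high above the block, with a lip on top reaching 3 mm in front of the seat; 8 mm free under the lip. The bar comes down 7 mm or more in front (-x) of the seat, then is pulled back (+x) beneath the lip.
- latch_pivot (a point): hinge axis of the lever (along the grinder's y), x = 35 mm, 14 mm above the deck (89 mm above the worktop)
- lever: latch lever: steel plate 30 mm wide, 5 mm thick, reaching 70 mm from its hinge, red pad near its tip. Origin on its hinge axis (= latch_pivot), x along the plate to the tip, z out of the face to press. The fingers must not load the plate with more than 25 N (press, do not pinch).
- lever_hinge (a joint): rad; 0 = flat, tip towards the tower (closed); grows as the tip swings up (1.57 upright) and over towards the keeper; stop at 2.2. Friction 0.03 N m holds it where left. With the loop hooked, pressing it down draws the tray in and takes up to about 10 N near the tip; dead centre at about 0.25, below that the tension holds it shut.
- lever_tip (a point): middle of the lever's end, 70 mm from its hinge
- loop: brass wire loop, 5 mm wire, 42 mm wide, hinged on the lever 20 mm from the lever's hinge along its x (this is the origin). Its crossbar lies 70 mm from there.
- loop_hinge (a joint): rad; angle of the loop against the lever, 0 when closed. In the grinder's x-z plane the direction from the loop's hinge to the crossbar, counted from +x towards +z, is 3.32 + lever_hinge - loop_hinge. Friction 0.012 N m holds it where left. It rests upright at the start.
- loop_bar (a point): middle of the loop's crossbar (42 mm long, 5 mm thick, along the grinder's y)
- loop_grip (a point): centre of the loop's black grip barrel: 16 mm long along the grinder's y, 12 mm thick, flat ends, on a stem 26 mm from the crossbar, in direction 2.46 + lever_hinge - loop_hinge (counted as at loop_hinge). Pinched by its ends it can turn between the pads. With the bar seated and the lever open it is about 18 mm above and 18 mm in front of the bar.
- cup: white ceramic espresso cup, 64 mm across, 58 mm high, handle on its +y side; origin under its centre. Bystander, to be left alone.
- tamper: stainless tamper standing upright, 58 mm base, 88 mm high; origin under its centre. Bystander, to be left alone.
- brush: wooden-handled bristle brush lying flat, about 0.2 m long along its x axis. Bystander, to be left alone.
- canister: clear acrylic canister with a wooden lid, 100 mm across, 150 mm high; origin under its centre. Bystander, to be left alone.
- dosing_cup: small steel dosing cup, 58 mm across, 45 mm high; origin under its centre. Bystander, to be left alone.
- spoon: steel spoon lying flat along its x axis. Bystander, to be left alone.

How it is judged:
On the way, in this order (a step that is already met when the one before it is completed fails the run):
1. the tray is pressed home against its seal by the robot with 6 N or more, the lever still open (value of joint tray_slide below 0.016 m and contact force between any of the fingers, the arm and tray above 6 N and value of joint lever_hinge above 1.2 rad), for 0.05 s.
2. the loop's crossbar is caught under the lip of the keeper hook, the lever still open (x of loop_bar in the frame of keeper between -0.0045 and 0.004 m and z of loop_bar in the frame of keeper between -0.004 and 0.006 m and value of joint lever_hinge above 0.6 rad), for 0.1 s.
At the end, for the whole second after the job is handed in: the lever lies flat (within 0.06 rad), the loop's crossbar sits on the keeper's seat (within 6 mm) and pulls on it with more than 3 N, the tray is drawn in to 3.5 mm or less and at rest (value of joint lever_hinge below 0.06 rad and distance between loop_bar and keeper below 0.006 m and contact force between loop and tray above 3 N and value of joint tray_slide below 0.0035 m and linear speed of tray below 0.01 m/s); the robot touches nothing.
It fails at once if the robot forces the tray against its seal with more than 15 N (value of joint tray_slide below 0.018 m and contact force between any of the fingers, the arm and tray above 15 N).
It fails at once if the robot loads the tray anywhere with more than 25 N (contact force between any of the fingers, the arm and tray above 25 N).
It fails at once if the fingers load the lever plate with more than 25 N (contact force between the fingers and lever_c0 above 25 N).
It fails at once if a bystander (cup, tamper, brush, canister, dosing cup, spoon) is moved more than 20 mm (distance of any of cup, tamper, brush, canister, dosing_cup, spoon from where it was at the start of the episode above 0.02 m).
It also fails if it takes over 69 s, if anything falls off the work surface, if the arm or the gripper's body presses on something with over 40 N, if the wrist force passes 120 N, or if a joint passes its speed limit or range.

## Working session

There is one attempt and no reset: what is moved stays moved. The work goes in short steps, Python scripts to look and compute and a shell command to move; the robot and the scene stay as the last step left them, time stands still between calls to the robot, and variables do not carry over. Pictures are saved under pics/ and viewed, at most 10 in all, crops included, and the job is handed in when it is done.

```bash
mkdir -p pics; ls; python3 - <<'E'
from station import ctrl, optics, job
import cv2
print(ctrl.get_obs())
for n in ("scene","top"):
    d=optics.get_image(n); cv2.imwrite(f"pics/{n}0.png",d["image"])
    print(n,{k:v for k,v in d.items() if k!="image"})
d=optics.get_image("wrist");print(d["mount"],d["fx"],d["cx"],d["cy"])
E
```

```text
pics
{'t': 0.0, 'q': array([-1.31101276e+00,  5.33493158e-02,  1.61431884e+00,  1.66315370e-05,
        1.47600747e+00, -1.19032302e-01]), 'dq': array([-2.05568651e-03, -1.19357435e-03, -2.81191323e-04,  8.86137516e-05,
       -1.49230635e-03, -8.81744873e-04]), 'effort': array([ 1.11934543e-03, -3.93682730e+01, -3.70177388e+01, -7.12612518e-05,
        6.93030597e-03,  5.95954432e-06]), 'tool_pos': array([ 0.23095947, -0.58007682,  0.23005287]), 'tool_rot': array([-3.08336670e+00, -5.91097171e-01,  2.03998030e-04]), 'contact_force': array([-0.40242066, -0.17137482,  0.23995149]), 'wrist_torque': array([ 0.01218731, -0.02273564, -0.02844664]), 'grip_force': 0.0, 'opening': 0.08571962299560963}
scene {'fx': 444.3996707466298, 'fy': 444.3996707466298, 'cx': 279.9113436163587, 'cy': 204.23968969717328, 'rvec': array([ 0.83381664,  2.73223605, -0.84013553]), 'tvec': array([ 0.56022416, -0.14315031,  1.11936936])}
top {'fx': 443.81322509508567, 'fy': 443.81322509508567, 'cx': 276.01125657410637, 'cy': 208.13542659062068, 'rvec': array([ 2.12151631, -2.13354909,  0.15688303]), 'tvec': array([-0.08965614,  0.57671059,  1.10360029])}
[[ 4.65054235e-04 -9.45915180e-01 -3.24413711e-01  8.40194878e-02]
 [ 9.99999520e-01  7.19605048e-04 -6.64680067e-04 -6.76099596e-04]
 [ 8.62180709e-04 -3.24413246e-01  9.45915061e-01 -1.43045253e-01]
 [ 0.00000000e+00  0.00000000e+00  0.00000000e+00  1.00000000e+00]] 362.4052059488442 276.319117769308 209.5459651389251
```

View pics/scene0.png

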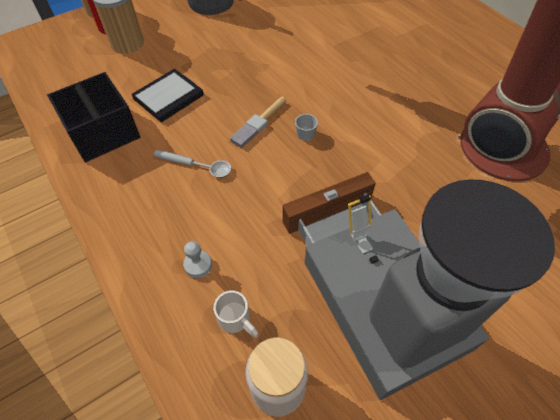

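View pics/top0.png

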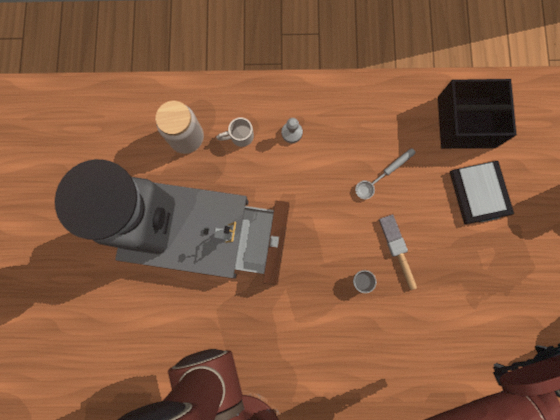

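Scene: grinder centre-right, tray open facing up-left. Top: deck front edge at about (247,190)–(233,277), tray face about (289,203)–(278,284). I'll zoom in for the corners.

```bash
python3 - <<'E'
import cv2
s=cv2.imread("pics/scene0.png")[160:280,270:420]; t=cv2.imread("pics/top0.png")[170:300,110:310]
cv2.imwrite("pics/s0c.png",cv2.resize(s,None,fx=5,fy=5,interpolation=cv2.INTER_CUBIC))
cv2.imwrite("pics/t0c.png",cv2.resize(t,None,fx=4,fy=4,interpolation=cv2.INTER_CUBIC))
E
```

```text
(no output)
```

View pics/s0c.png

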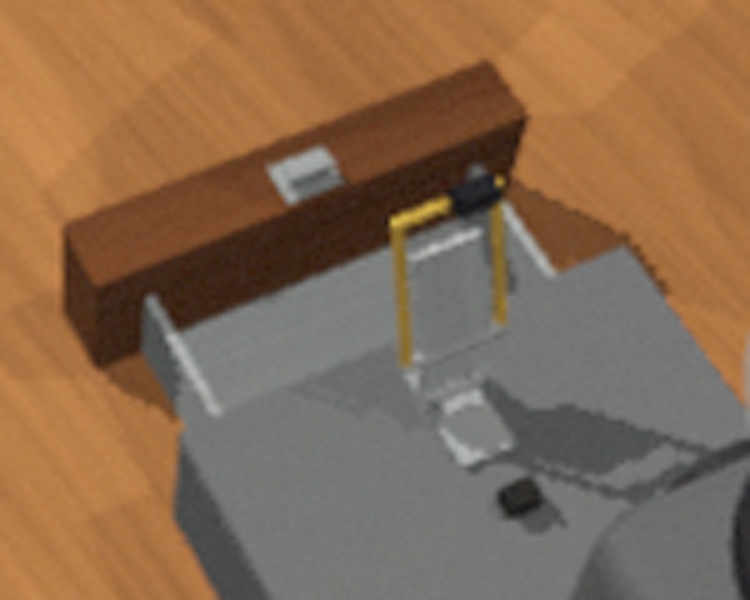

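View pics/t0c.png

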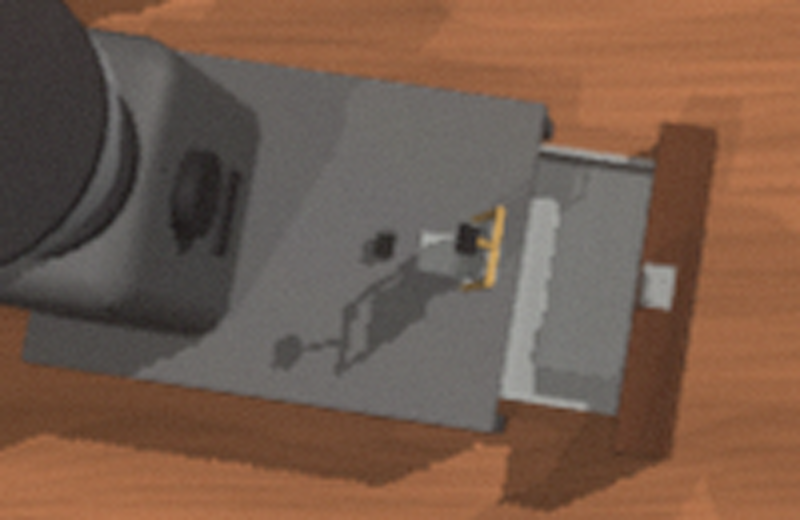

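```bash
cat > fit.py <<'E'
import numpy as np, cv2
from scipy.optimize import least_squares
from station import ctrl, optics
def world(p,pose):
    x,y,a=pose; c,s=np.cos(a),np.sin(a); p=np.asarray(p,float)
    return np.array([x+c*p[0]-s*p[1], y+s*p[0]+c*p[1], p[2]])
def pts(lev,lp):
    d=lambda a:np.array([np.cos(a),0,np.sin(a)])
    piv=np.array([.035,0,.089]); tip=piv+.07*d(lev); o=piv+.02*d(lev)
    bar=o+.07*d(3.32+lev-lp); grip=bar+.026*d(2.46+lev-lp)
    return dict(piv=piv,tip=tip,o=o,bar=bar,grip=grip)
E
python3 - <<'E'
from fit import *
S=optics.get_image("scene");T=optics.get_image("top")
for n,d in(("S",S),("T",T)):
    R=cv2.Rodrigues(d["rvec"])[0]; print(n,"cam at",-R.T@d["tvec"])
def proj(p,d):
    K=np.array([[d["fx"],0,d["cx"]],[0,d["fy"],d["cy"]],[0,0,1]])
    return cv2.projectPoints(np.array([p]),d["rvec"],d["tvec"],K,None)[0].ravel()
s=lambda u,v:np.array([u/5+270-.4,v/5+160-.4]); t=lambda u,v:np.array([u/4+110-.4,v/4+170-.4])
def model(v):
    pose=v[:3];sl,lev,lp=v[3:6];P=pts(lev,lp)
    o=[]
    def add(p,d,px): o.append((world(p,pose),d,px))
    add([0,-.105,.075],S,s(180,432));add([0,.105,.075],S,s(628,248))
    add([0,-.105,.075],T,t(545,103));add([0,.105,.075],T,t(503,430));add([.3,.105,.075],T,t(22,360))
    for x,y,ps,pt in((-.037,-.105,(65,228),(717,128)),(-.001,-.105,(98,288),(660,122)),(-.037,.105,(490,62),(670,460)),(-.001,.105,(525,120),(617,450))):
        add([x-sl,y,.074],S,s(*ps));add([x-sl,y,.074],T,t(*pt))
    Y=np.array([0,.021,0])
    add(P["bar"]-Y,S,s(395,222));add(P["bar"]-Y,T,t(500,210));add(P["bar"]+Y,T,t(488,285))
    add(P["grip"],S,s(478,193));add(P["grip"],T,t(468,238))
    return o
def res(v): return np.concatenate([proj(p,d)-px for p,d,px in model(v)])
best=None
for a0 in np.linspace(-3,3,9):
    r=least_squares(res,[.4,-.4,a0,.07,1.7,1.5],loss="soft_l1")
    if best is None or r.cost<best.cost: best=r
v=best.x;print(v,best.cost);print(res(v).reshape(-1,2).round(1).tolist())
P=pts(v[4],v[5])
for k in P: print(k,P[k].round(4),world(P[k],v[:3]).round(4))
print("face",world([-.037-v[3],0,.045],v[:3]))
for k in("tip",): print(proj(world(P[k],v[:3]),S)*5-[1350,800],proj(world(P[k],v[:3]),T)*4-[440,680])
E
```

```text
S cam at [0.87528444 0.31098768 0.85117254]
T cam at [ 0.38762818 -0.11240047  1.18138794]
[ 5.00053197e-01 -1.69545529e-03  1.41652976e+00  7.23807765e-02
  1.83964266e+00  3.22610240e+00] 11.785450820534146
[[-1.4, 0.1], [-1.2, -0.8], [0.4, 0.5], [-2.7, 1.4], [-0.9, 0.7], [-1.8, -0.2], [-0.0, 0.5], [-1.0, 0.9], [0.2, -0.1], [-1.0, -0.5], [-0.7, 0.6], [0.7, -0.3], [-1.9, 0.9], [-0.2, 1.2], [0.1, 0.8], [0.0, 0.1], [-1.6, 0.9], [-0.1, 0.8]]
piv [0.035 0.    0.089] [0.5054 0.0329 0.089 ]
tip [0.0164 0.     0.1565] [0.5026 0.0145 0.1565]
o [0.0297 0.     0.1083] [0.5046 0.0276 0.1083]
bar [0.0048 0.     0.1737] [0.5008 0.0031 0.1737]
grip [0.0173 0.     0.1966] [0.5027 0.0154 0.1966]
face [ 0.48324625 -0.10977728  0.045     ]
[450.75475952 254.88730162] [476.40574588 247.86168   ]
```

```bash
cat >> fit.py <<'E'
from scipy.spatial.transform import Rotation as Rn
POSE=[.50005,-.0017,1.4165]
def Rt(yaw,tilt=0):  # tool down at yaw; tilt leans fingers towards grinder +x
    R=Rn.from_euler("z",yaw)*Rn.from_euler("x",np.pi)
    gy=[-np.sin(POSE[2]),np.cos(POSE[2]),0]
    return Rn.from_rotvec(-tilt*np.array(gy))*R
def rel(g,yaw,tilt=0,dz=0.):
    o=ctrl.get_obs(); R=Rn.from_rotvec(o["tool_rot"])
    print("t",o["t"],"shift",R.inv().apply(world(g,POSE)-o["tool_pos"]).round(4),"turn",(R.inv()*Rt(yaw,tilt)).as_rotvec().round(4))
def here():
    o=ctrl.get_obs();x,y,a=POSE;d=o["tool_pos"]-[x,y,0]
    rg=Rn.from_euler("z",-a)
    print("t %.2f"%o["t"],"g",rg.apply(d).round(4),"F",rg.apply(o["contact_force"]).round(2),"open",round(o["opening"],4),"grip",round(float(o["grip_force"]),1))
    return rg.apply(o["contact_force"])
E
python3 - <<'E'
from fit import *
rel([-.16,0,.20],-.154); print(Rt(-.154,.4).apply([0,0,1]))
E
```

```text
t 0.25 shift [ 0.3826 -0.3004  0.031 ] turn [-1.000e-03  2.000e-04  5.328e-01]
[ 0.05984769  0.38479202 -0.92106099]
```

```bash
python3 -m jog '[[[0.19,-0.15,0.015],[0,0,0.27]],[[0.19,-0.15,0.015],[0,0,0.27]],[[0.19,-0.15,0.015],[0,0,0.27]],[[0.19,-0.15,0.015],[0,0,0.27]],[[0.19,-0.15,0.015],[0,0,0.27]]]' 0 30
python3 -c "
from fit import *
rel([-.16,0,.2],-.154)"
```

```text
t: 0.75
tool_pos: [0.3529, -0.3689, 0.216]
tool_rot: [-3.137, -0.171, -0.0]
contact_force: [0.3, 0.3, 0.2]
opening: 0.0125
grip_force: 0.0
t 0.75 shift [ 0.1446 -0.1945  0.0161] turn [-3.00e-04 -2.00e-04  2.63e-01]
```

```bash
python3 -m jog '[[[0.145,-0.19,0.016],[0,0,0.263]],[[0.145,-0.19,0.016],[0,0,0.263]],[[0.145,-0.19,0.016],[0,0,0.263]],[[0.145,-0.19,0.016],[0,0,0.263]],[[0.145,-0.19,0.016],[0,0,0.263]]]' 
python3 -m jog '[[[0,0,0.05],[0,0,0]],[[0,0,0.1],[0,0,0]],[[0,0,0.1],[0,0,0]]]'
python3 -c "
from fit import *
here();rel([-.15,0,.04],-.154)"
```

```text
t: 1.25
tool_pos: [0.4764, -0.1643, 0.2003]
tool_rot: [3.132, -0.241, 0.001]
contact_force: [0.3, -0.5, -0.6]
opening: 0.0001
grip_force: 0.0
t: 1.55
tool_pos: [0.4703, -0.163, 0.0925]
tool_rot: [-3.126, 0.24, 0.023]
contact_force: [-1.6, 0.3, -1.1]
opening: 0.0001
grip_force: 0.0
t 1.55 g [-0.1639  0.0046  0.0925] F [ 0.05  1.62 -1.07] open 0.0001 grip 0.0
t 1.55 shift [ 0.0054 -0.0137  0.0525] turn [-0.005   0.0149  0.001 ]
```

```bash
python3 -m jog '[[[0,0,0.03],[0,0,0]],[[0,0,0.06],[0,0,0]],[[0,0,0.06],[0,0,0]],[[0,0,0.06],[0,0,0]],[[0,0,0.06],[0,0,0]]]'
python3 -m jog '[[[0,-0.01,0],[0,0,0]],[[0,-0.02,0],[0,0,0]],[[0,-0.03,0],[0,0,0]],[[0,-0.04,0],[0,0,0]]]'
python3 -c "
from fit import *
here();rel([-.0745,0,.04],-.154)"
```

```text
t: 2.05
tool_pos: [0.4775, -0.1676, 0.0433]
tool_rot: [3.13, -0.242, 0.006]
contact_force: [-0.4, -0.0, 0.4]
opening: 0.0002
grip_force: 0.0
t: 2.45
tool_pos: [0.4821, -0.1257, 0.0406]
tool_rot: [3.132, -0.241, 0.001]
contact_force: [0.1, 0.3, -0.2]
opening: 0.0
grip_force: 0.0
t 2.45 g [-0.1253 -0.0013  0.0406] F [ 0.33 -0.07 -0.16] open 0.0 grip 0.0
t 2.45 shift [-0.0013 -0.0508  0.0006] turn [-0.     -0.0004  0.0004]
```

```bash
python3 -m jog '[[[0,-0.004,0],[0,0,0]],[[0,-0.008,0],[0,0,0]],[[0,-0.012,0],[0,0,0]],[[0,-0.016,0],[0,0,0]],[[0,-0.02,0],[0,0,0]]]'
python3 -c "
from fit import *
here()"
python3 -m jog '[[[0,-0.004,0],[0,0,0]],[[0,-0.008,0],[0,0,0]],[[0,-0.012,0],[0,0,0]],[[0,-0.016,0],[0,0,0]],[[0,-0.02,0],[0,0,0]]]'
python3 -c "
from fit import *
here()"
```

```text
t: 2.95
tool_pos: [0.4849, -0.1071, 0.0403]
tool_rot: [3.132, -0.242, -0.0]
contact_force: [0.5, -2.3, 1.4]
opening: 0.0001
grip_force: 1.0
t 2.95 g [-0.1064 -0.0013  0.0403] F [-2.24 -0.88  1.4 ] open 0.0001 grip 1.0
t: 3.45
tool_pos: [0.4881, -0.0871, 0.0403]
tool_rot: [3.132, -0.242, 0.0]
contact_force: [-0.7, -1.9, 1.1]
opening: 0.0
grip_force: 1.0
t 3.45 g [-0.0862 -0.0013  0.0403] F [-2.02  0.39  1.11] open 0.0 grip 1.0
```

```bash
cat > chk.py <<'E'
from fit import *
import sys
sys.exit(0 if abs(here()[0])<float(sys.argv[1]) else 1)
E
A='python3 chk.py 5'
python3 -m jog '[[[0,-0.0025,0],[0,0,0]],[[0,-0.005,0],[0,0,0]],[[0,-0.0075,0],[0,0,0]],[[0,-0.01,0],[0,0,0]]]' >/dev/null; $A && 
python3 -m jog '[[[0,-0.0015,0],[0,0,0]],[[0,-0.003,0],[0,0,0]],[[0,-0.004,0],[0,0,0]]]' >/dev/null && $A && 
python3 -m jog '[[[0,-0.001,0],[0,0,0]],[[0,-0.002,0],[0,0,0]]]' >/dev/null && $A && 
python3 -m jog '[[[0,-0.001,0],[0,0,0]],[[0,-0.002,0],[0,0,0]]]' >/dev/null && $A && 
python3 -m jog '[[[0,-0.001,0],[0,0,0]],[[0,-0.002,0],[0,0,0]]]' >/dev/null && $A && 
python3 -m jog '[[[0,-0.001,0],[0,0,0]],[[0,-0.002,0],[0,0,0]]]' >/dev/null && $A && 
python3 -m jog '[[[0,-0.001,0],[0,0,0]],[[0,-0.002,0],[0,0,0]]]' >/dev/null && $A && 
python3 -m jog '[[[0,-0.001,0],[0,0,0]],[[0,-0.002,0],[0,0,0]]]' >/dev/null && $A
```

```text
t 3.85 g [-0.0764 -0.0013  0.0403] F [-2.31 -0.38  0.52] open -0.0003 grip 0.9
t 4.15 g [-0.0724 -0.0013  0.0403] F [-1.3  -0.43  0.97] open -0.0002 grip 0.8
t 4.35 g [-0.0705 -0.0013  0.0403] F [-2.6  -1.14  1.58] open -0.0001 grip 0.8
t 4.55 g [-0.0685 -0.0013  0.0403] F [-1.74 -0.15  0.78] open 0.0003 grip 0.8
t 4.75 g [-0.0664 -0.0013  0.0403] F [-1.35 -0.97  0.9 ] open 0.0 grip 0.8
t 4.95 g [-0.0644 -0.0013  0.0403] F [-1.81 -1.02  1.48] open -0.0002 grip 0.8
t 5.15 g [-0.0624 -0.0013  0.0403] F [-1.79 -1.18  1.23] open -0.0002 grip 0.8
t 5.35 g [-0.0604 -0.0013  0.0403] F [-1.72 -0.7   1.11] open -0.0 grip 0.8
```

```bash

A='python3 chk.py 5'
python3 -m jog '[[[0,-0.001,0],[0,0,0]],[[0,-0.002,0],[0,0,0]]]' >/dev/null && $A && 
python3 -m jog '[[[0,-0.0005,0],[0,0,0]],[[0,-0.001,0],[0,0,0]]]' >/dev/null && $A && 
python3 -m jog '[[[0,-0.0005,0],[0,0,0]],[[0,-0.001,0],[0,0,0]]]' >/dev/null && $A && 
python3 -m jog '[[[0,-0.0005,0],[0,0,0]],[[0,-0.001,0],[0,0,0]]]' >/dev/null && $A && 
python3 -m jog '[[[0,-0.0005,0],[0,0,0]],[[0,-0.001,0],[0,0,0]]]' >/dev/null && $A && 
python3 -m jog '[[[0,-0.0005,0],[0,0,0]],[[0,-0.001,0],[0,0,0]]]' >/dev/null && $A && 
python3 -m jog '[[[0,-0.0005,0],[0,0,0]],[[0,-0.001,0],[0,0,0]]]' >/dev/null && $A
```

```text
t 5.55 g [-0.0584 -0.0013  0.0403] F [-1.78 -0.46  0.34] open -0.0003 grip 0.8
t 5.75 g [-0.0574 -0.0012  0.0403] F [-1.48  0.19  0.07] open 0.0001 grip 0.8
t 5.95 g [-0.0565 -0.0012  0.0403] F [-0.52 -1.77  0.42] open 0.0002 grip 0.8
t 6.15 g [-0.0555 -0.0012  0.0403] F [-2.93 -1.92  1.07] open 0.0003 grip 0.8
t 6.35 g [-0.0549 -0.0012  0.0403] F [-3.84 -1.48  0.94] open -0.0003 grip 2.3
t 6.55 g [-0.0548 -0.0013  0.0404] F [-9.5   0.16  0.86] open -0.0001 grip 4.5
```

```bash
python3 -m jog '[[[0,0,0],[0,0,0]],[[0,0,0],[0,0,0]]]'>/dev/null; python3 chk.py 5;python3 -m jog '[[[0,0,0],[0,0,0]]]'>/dev/null; python3 chk.py 5
```

```text
t 6.75 g [-0.0548 -0.0013  0.0404] F [-7.79 -1.12  0.99] open 0.0001 grip 3.8
t 6.85 g [-0.0548 -0.0013  0.0403] F [-7.64  0.15 -0.63] open -0.0002 grip 3.8
```

```bash
python3 -m jog '[[[0,-0.0003,0],[0,0,0]],[[0,-0.0006,0],[0,0,0]],[[0,-0.0006,0],[0,0,0]]]'>/dev/null; python3 chk.py 5;python3 -m jog '[[[0,0,0],[0,0,0]],[[0,0,0],[0,0,0]]]'>/dev/null; python3 chk.py 5
```

```text
t 7.15 g [-0.0547 -0.0013  0.0404] F [-8.81 -0.34  0.79] open 0.0001 grip 4.6
t 7.35 g [-0.0547 -0.0013  0.0404] F [-8.62  0.4   0.95] open -0.0003 grip 4.6
```

```bash
python3 -m jog '[[[0,0.025,0],[0,0,0]],[[0,0.05,0],[0,0,0]],[[0,0.05,-0.05],[0,0,0]],[[0,0.05,-0.1],[0,0,0]],[[0,0.05,-0.15],[0,0,0]]]' >/dev/null
python3 -m jog '[[[0,0,-0.05],[0,0,-0.15]],[[0,0,-0.09],[0,0,-0.3]],[[0,0,-0.09],[0,0,-0.45]],[[0,0,-0.09],[0,0,-0.6]],[[0,0,-0.09],[0,0,-0.75]]]' >/dev/null
python3 -m jog '[[[0,0,0],[0,0,-0.15]],[[0,0,0],[0,0,-0.3]],[[0,0,0],[0,0,-0.45]],[[0,0,0],[0,0,-0.6]],[[0,0,0],[0,0,-0.75]]]' 0.4 >/dev/null
python3 -c "
from fit import *
here();rel([0,0,.27],1.4165)"
```

```text
t 8.85 g [-0.1022 -0.0008  0.2796] F [-0.26  0.14  0.38] open 0.034 grip 0.0
t 8.85 shift [ 0.102  -0.0073  0.0098] turn [-0.0016 -0.0016 -0.0641]
```

```bash
python3 -m jog '[[[0.05,-0.004,0],[0,0,-0.064]],[[0.1,-0.007,0.005],[0,0,-0.064]],[[0.1,-0.007,0.005],[0,0,-0.064]],[[0.1,-0.007,0.005],[0,0,-0.064]]]' >/dev/null
python3 - <<'E'
from fit import *
here();rel([0,0,.27],1.4165)
import json
o=ctrl.get_obs();d=optics.get_image("wrist");cv2.imwrite("pics/w1raw.png",d["image"])
np.savez("w1.npz",pos=o["tool_pos"],rot=o["tool_rot"],**{k:d[k] for k in("mount","fx","fy","cx","cy")})
cv2.imwrite("pics/w1.png",cv2.resize(d["image"],(800,600),interpolation=cv2.INTER_CUBIC))
E
```

```text
t 9.25 g [-0.0013 -0.0007  0.2746] F [-0.31 -0.38 -0.04] open 0.034 grip 0.0
t 9.25 shift [ 0.0013 -0.0007  0.0046] turn [-0.0018 -0.0004 -0.0039]
```

View pics/w1.png

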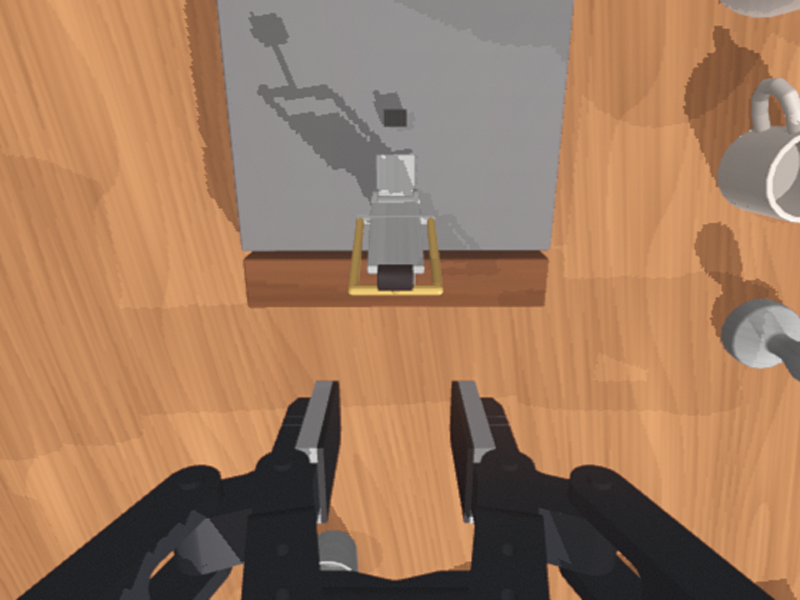

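The picture shows the tray in, the deck corners at (243,249) and (551,248), the loop bar from (350,293) to (442,293), and the grip at (395,278) in the 800×600 view. I'll refit the pose from this.

```bash
cat > fit2.py <<'E'
from fit import *
def wproj(p,z):
    R=Rn.from_rotvec(z["rot"]).as_matrix(); M=z["mount"]
    t=R.T@(p-z["pos"]); c=M[:3,:3].T@(t-M[:3,3])
    return np.array([z["fx"]*c[0]/c[2]+z["cx"],z["fy"]*c[1]/c[2]+z["cy"]])
E
python3 - <<'E'
from fit2 import *
z=dict(np.load("w1.npz")); w=lambda u,v:np.array([u,v])/1.42857-.15
Y=np.array([0,.021,0])
def res(v,full=0):
    pose=v[:3];P=pts(v[4],v[5]);o=[]
    def add(p,px,wt=1): o.append((wproj(world(p,pose),z)-w(*px))*wt)
    add([0,.105,.075],(243,250));add([0,-.105,.075],(551,248))
    add([-.037-v[3],.105,.074],(247,306));add([-.037-v[3],-.105,.074],(547,306))
    add(P["bar"]+Y,(351,293));add(P["bar"]-Y,(441,292.5));add(P["grip"],(395,278))
    add(P["tip"],(396,271),.5)
    o=np.array(o)
    return o if full else np.r_[o.ravel(),(v[4]-1.84)/.05,(v[5]-3.226)/.07]
r=least_squares(res,[.5,0,1.41,.005,1.84,3.22]);v=r.x;print(v.round(4),r.cost);print(res(v,1).round(1).tolist())
P=pts(v[4],v[5])
for k in P: print(k,P[k].round(4),world(P[k],v[:3]).round(4))
E
```

```text
[ 5.0120e-01 -7.0000e-04  1.4187e+00  3.3000e-03  1.9390e+00  3.3243e+00] 13.076751139900432
[[-1.2, 0.8], [0.2, 1.1], [0.4, 0.4], [-1.0, -0.6], [2.0, -1.3], [-1.7, -1.3], [0.8, 1.6], [0.0, -1.3]]
piv [0.035 0.    0.089] [0.5065 0.0339 0.089 ]
tip [0.0098 0.     0.1543] [0.5027 0.0089 0.1543]
o [0.0278 0.     0.1077] [0.5054 0.0267 0.1077]
bar [0.0029 0.     0.1731] [0.5017 0.0021 0.1731]
grip [0.0153 0.     0.1959] [0.5035 0.0143 0.1959]
```

```bash
sed -i 's/^POSE=.*/POSE=[.5009,-.001,1.418]/' fit.py; python3 -c "
from fit import *
here();rel([.0155,0,.186],1.418)"
```

```text
t 9.30 g [-3.100e-03 -2.000e-04  2.749e-01] F [-0.6  -0.87 -0.3 ] open 0.0344 grip 0.0
t 9.3 shift [ 0.0186 -0.0002  0.0889] turn [-0.0012 -0.0002 -0.0071]
```

```bash
python3 -m jog '[[[0.0185,0,0.02],[0,0,-0.007]],[[0.0185,0,0.05],[0,0,-0.007]],[[0.0185,0,0.07],[0,0,-0.007]],[[0.0185,0,0.089],[0,0,-0.007]],[[0.0185,0,0.089],[0,0,-0.007]]]' >/dev/null
python3 -m jog '[[[0,0,0],[0,0,0]]]'>/dev/null
python3 - <<'E'
from fit import *
here();rel([.0155,0,.186],1.418)
o=ctrl.get_obs();d=optics.get_image("wrist")
cv2.imwrite("pics/w2.png",cv2.resize(d["image"],(800,600),interpolation=cv2.INTER_CUBIC))
E
```

```text
t 9.90 g [ 0.0141 -0.0008  0.1865] F [ 0.51 -0.46  0.14] open 0.0342 grip 0.0
t 9.9 shift [ 0.0014 -0.0008  0.0005] turn [-0.0005 -0.0001 -0.0029]
```

View pics/w2.png

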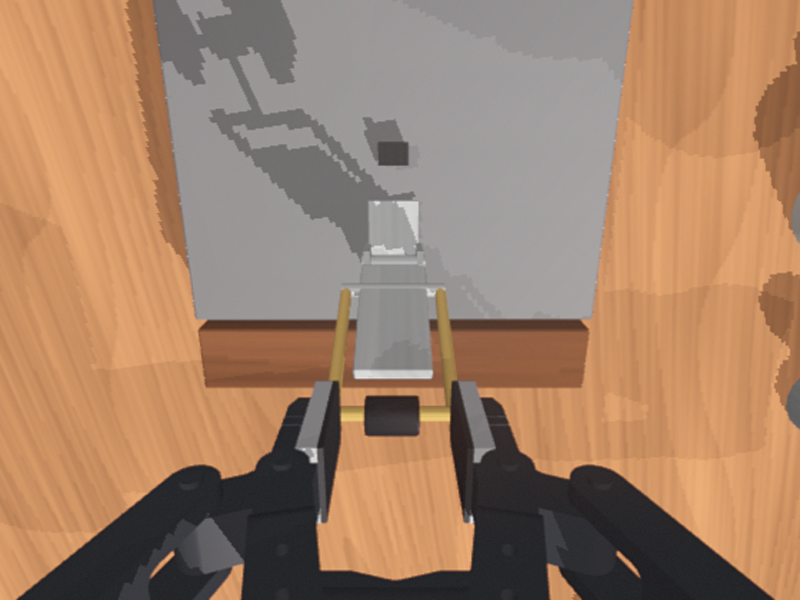

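Barrel at (392,415) sits centred between the pads, which run from about (325,382) to (470,382). I'll close on it now.

```bash
python3 -m jog '[[[0.001,0,0],[0,0,0]],[[0.001,0,0],[0,0,0]],[[0.001,0,0],[0,0,0]],[[0.001,0,0],[0,0,0]],[[0.001,0,0],[0,0,0]]]' 0 30
python3 - <<'E'
from fit import *
here()
# path plan: bar waypoints -> grip
def ik(bar,prev):
    r=least_squares(lambda a:(pts(*a)["bar"]-[bar[0],0,bar[1]])*1000,prev); return r.x
# initial from grip position
a=np.array([1.9,3.29]); k=-.018
for b in [(.003,.173),(-.015,.155),(-.03,.13),(-.032,.105),(-.03,.09),(-.028,.082),(-.027,.0765),(k,.0765),(k+.001,.0765)]:
    a=ik(b,a);P=pts(*a);print(b,a.round(3),"grip",P["grip"].round(4),"err",np.linalg.norm(P["bar"][[0,2]]-b).round(4))
E
```

```text
t: 10.45
tool_pos: [0.5042, 0.0147, 0.1881]
tool_rot: [2.385, 2.044, 0.0]
contact_force: [-4.3, 0.2, 5.8]
opening: 0.0151
grip_force: 30.1
t 10.45 g [ 0.016  -0.0009  0.1881] F [-0.41  4.28  5.79] open 0.0151 grip 30.1
(0.003, 0.173) [1.842 3.2  ] grip [0.0148 0.     0.1962] err 0.0
(-0.015, 0.155) [1.44  2.338] grip [-0.0148  0.      0.181 ] err 0.0
(-0.03, 0.13) [1.483 1.967] grip [-0.0402  0.      0.1539] err 0.0
(-0.032, 0.105) [1.425 1.55 ] grip [-0.05    0.      0.1238] err 0.0
(-0.03, 0.09) [1.45  1.356] grip [-0.0516  0.      0.1044] err 0.0
(-0.028, 0.082) [1.49  1.274] grip [-0.0512  0.      0.0937] err 0.0
(-0.027, 0.0765) [1.571 1.266] grip [-0.0512  0.      0.0861] err 0.0
(-0.018, 0.0765) [1.021 0.763] grip [-0.0417  0.      0.0872] err 0.0
(-0.016999999999999998, 0.0765) [0.933 0.691] grip [-0.0405  0.      0.0876] err 0.0
```

```bash
python3 - <<'E'
from fit import *
g0=pts(1.87,1.87+3.32-1.934)["grip"];print(g0)
for d in np.linspace(1.934,3.590,13)[1:]:
    P=pts(1.84,1.84+3.32-d);s=P["grip"]-[.0155,0,.196];print(round(d,3),"bar",P["bar"].round(4),"shift x",s[0].round(4),"z",(-s[2]).round(4))
E
```

```text
[0.01662776 0.         0.19640184]
2.072 bar [-0.004   0.      0.1697] shift x -0.0103 z 0.002
2.21 bar [-0.0121  0.      0.1645] shift x -0.0219 z 0.0062
2.348 bar [-0.0194  0.      0.1582] shift x -0.0328 z 0.0119
2.486 bar [-0.0258  0.      0.151 ] shift x -0.0427 z 0.0191
2.624 bar [-0.0312  0.      0.1429] shift x -0.0516 z 0.0276
2.762 bar [-0.0353  0.      0.1342] shift x -0.0593 z 0.0372
2.9 bar [-0.0383  0.      0.125 ] shift x -0.0655 z 0.0478
3.038 bar [-0.0399  0.      0.1155] shift x -0.0703 z 0.0591
3.176 bar [-0.0403  0.      0.1059] shift x -0.0734 z 0.071
3.314 bar [-0.0393  0.      0.0963] shift x -0.0749 z 0.0832
3.452 bar [-0.037   0.      0.0869] shift x -0.0746 z 0.0955
3.59 bar [-0.0334  0.      0.0779] shift x -0.0727 z 0.1077
```

```bash
python3 -m jog '[[[-0.010,0,0.0005],[0,0,0]],[[-0.022,0,0.0047],[0,0,0]],[[-0.033,0,0.0104],[0,0,0]],[[-0.0427,0,0.0175],[0,0,0]],[[-0.0516,0,0.026],[0,0,0]]]'
python3 -c "
from fit import *
here()"
```

```text
t: 10.95
tool_pos: [0.496, -0.0386, 0.1614]
tool_rot: [2.385, 2.041, -0.003]
contact_force: [-6.7, -2.4, 7.4]
opening: 0.0148
grip_force: 32.0
t 10.95 g [-0.0379 -0.0009  0.1614] F [-3.41  6.23  7.43] open 0.0148 grip 32.0
```

```bash
python3 -m jog '[[[0,-0.001,0],[0,0,0]],[[0,-0.001,0],[0,0,0]]]' >/dev/null
python3 -c "
from fit import *
here()"
python3 -m jog '[[[-0.004,-0.001,0.005],[0,0,0]],[[-0.0077,-0.001,0.0096],[0,0,0]],[[-0.0139,-0.001,0.0202],[0,0,0]],[[-0.0187,-0.001,0.0315],[0,0,0]],[[-0.0187,-0.001,0.0315],[0,0,0]]]' >/dev/null
python3 - <<'E'
from fit import *
here()
o=ctrl.get_obs();d=optics.get_image("scene")
cv2.imwrite("pics/s3.png",cv2.resize(d["image"][130:280,260:440],None,fx=4,fy=4,interpolation=cv2.INTER_CUBIC))
E
```

```text
t 11.15 g [-0.0381 -0.0004  0.1611] F [-2.35  2.4   5.58] open 0.0149 grip 31.9
t 11.65 g [-0.0576  0.0003  0.1285] F [-5.2  -0.14  4.34] open 0.0148 grip 32.9
```

View pics/s3.png

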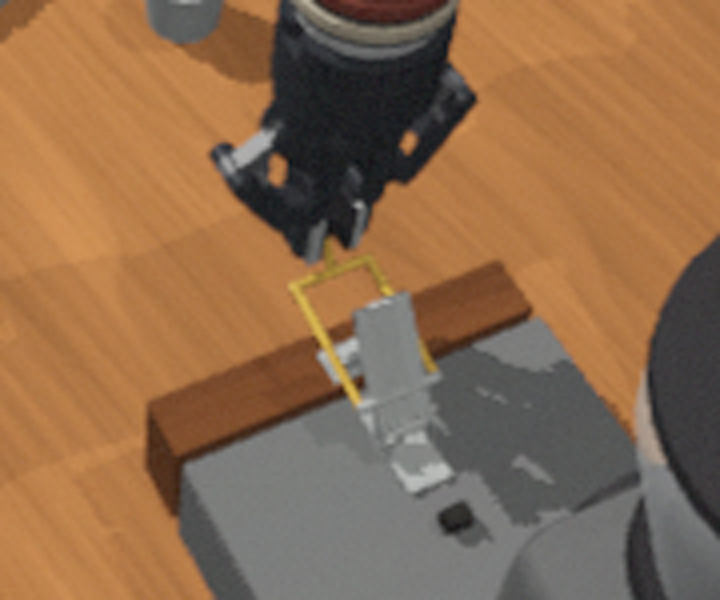

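```bash
python3 -m jog '[[[-0.003,0,0.012],[0,0,0]],[[-0.0045,0,0.024],[0,0,0]],[[-0.004,0,0.036],[0,0,0]],[[-0.004,0,0.036],[0,0,0]]]' >/dev/null
python3 - <<'E'
from fit import *
here()
o=ctrl.get_obs();d=optics.get_image("wrist")
np.savez("w4.npz",pos=o["tool_pos"],rot=o["tool_rot"],**{k:d[k] for k in("mount","fx","fy","cx","cy")})
cv2.imwrite("pics/w4.png",cv2.resize(d["image"],(800,600),interpolation=cv2.INTER_CUBIC))
E
```

```text
t 12.10 g [-0.0605  0.0007  0.0916] F [-3.42 -2.41  1.46] open 0.0148 grip 32.6
```

View pics/w4.png

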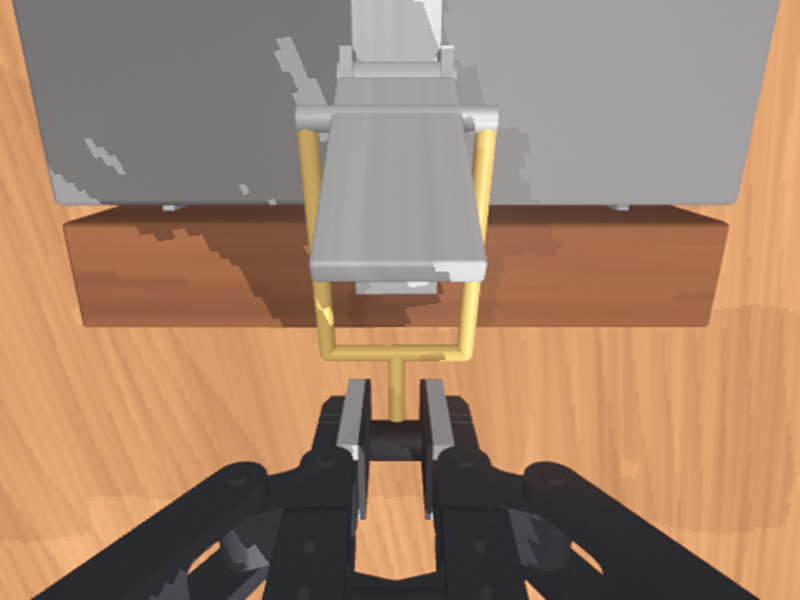

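Very clear: the bar is at row 353 (x 321–473), the tray's front edge at row 326, the lip front at row 293, and the lever tip at row ~268. I'll fit it.

```bash
cat > fit4.py <<'E'
from fit2 import *
z=dict(np.load("w4.npz")); w=lambda u,v:np.array([u,v])/1.42857-.15
Y=np.array([0,.021,0])
def res(v,full=0):
    pose=v[:3];P=pts(v[4],v[5]);o=[]
    def add(p,px,wt=1): o.append((wproj(world(p,pose),z)-w(*px))*wt)
    add([0,.105,.075],(56,205));add([0,-.105,.075],(737,205))
    add([-.037-v[3],.105,.074],(84,327));add([-.037-v[3],-.105,.074],(710,326))
    add(P["bar"]+Y,(321,353));add(P["bar"]-Y,(473,353));add(P["grip"],(396,440),.7)
    add(P["tip"],(398,267),.7);add(P["o"],(398,116),.7)
    add([-.017-v[3],0,.0845],(396,292))
    o=np.array(o)
    return o if full else np.r_[o.ravel()]
r=least_squares(res,[.5,0,1.41,.005,1.9,1.6]);v=r.x;print(v.round(4),r.cost);print(res(v,1).round(1).tolist())
P=pts(v[4],v[5])
for k in P: print(k,P[k].round(4),world(P[k],v[:3]).round(4))
E
python3 fit4.py
```

```text
[ 5.0080e-01 -9.0000e-04  1.4166e+00  5.4000e-03  2.0735e+00  2.0228e+00] 57.847876006135124
[[-1.7, -0.0], [1.4, -0.4], [-0.9, 3.3], [-0.2, 3.5], [4.9, 0.5], [-5.1, 0.4], [0.6, 1.0], [0.6, -0.6], [-0.2, -0.0], [0.6, -5.8]]
piv [0.035 0.    0.089] [0.5062 0.0337 0.089 ]
tip [0.0013 0.     0.1503] [5.010e-01 4.000e-04 1.503e-01]
o [0.0254 0.     0.1065] [0.5047 0.0242 0.1065]
bar [-0.0428  0.      0.0906] [ 0.4942 -0.0432  0.0906]
grip [-0.0638  0.      0.106 ] [ 0.491  -0.0639  0.106 ]
```

```bash
sed -i 's/Y=np.array(\[0,.021,0\])/Y=np.array([0,.0235,0])/; s/(396,292))/(396,292),0.05)/' fit4.py; python3 fit4.py; python3 -c "
from fit4 import *
for s in (.003,.005,.007):
  for x in (-.017,-.014): print(s,x,(wproj(world([x-s,0,.0845],v[:3]),z)+.15)*1.42857,(wproj(world([x-s,0.01,.0845],v[:3]),z)+.15)*1.42857)" | tail -6
```

```text
[ 5.0080e-01 -1.1000e-03  1.4165e+00  3.5000e-03  2.0731e+00  2.0111e+00] 4.573157188989556
[[-1.6, 0.4], [1.3, 0.1], [-1.5, 0.2], [0.5, 0.3], [-0.5, -0.2], [0.5, -0.3], [0.6, 0.3], [0.7, -0.0], [-0.2, 0.4], [0.0, -0.5]]
piv [0.035 0.    0.089] [0.5062 0.0335 0.089 ]
tip [0.0013 0.     0.1504] [5.010e-01 2.000e-04 1.504e-01]
o [0.0254 0.     0.1065] [0.5047 0.024  0.1065]
bar [-0.0426  0.      0.0899] [ 0.4942 -0.0432  0.0899]
grip [-0.0638  0.      0.105 ] [ 0.491  -0.0641  0.105 ]
0.003 -0.017 [396.94702844 276.8153553 ] [363.80639472 276.85116553]
0.003 -0.014 [396.95540409 267.21695907] [363.60553547 267.25169064]
0.005 -0.017 [396.94150281 283.14766263] [363.93890652 283.18417551]
0.005 -0.014 [396.94980862 273.62929835] [363.73972227 273.66475235]
0.007 -0.017 [396.93602302 289.42744485] [364.07031902 289.46464751]
0.007 -0.014 [396.94425986 279.98811571] [363.8727889  280.02427888]
```

```bash
sed -i 's/^POSE=.*/POSE=[.5008,-.0011,1.4165]/' fit.py; python3 - <<'E'
from fit import *
a=np.array([2.073,2.011]);g0=pts(*a)["grip"]
for b in [(-.038,.0835),(-.034,.078),(-.030,.0775),(-.026,.0775),(-.022,.0775),(-.018,.0775),(-.016,.077)]:
    a=least_squares(lambda q:(pts(*q)["bar"]-[b[0],0,b[1]])*1000,a).x;P=pts(*a)
    print(b,a.round(3),"grip",P["grip"].round(4),"dx",(P["grip"]-g0)[0].round(4),"dz",-(P["grip"]-g0)[2].round(4))
here()
E
```

```text
(-0.038, 0.0835) [1.944 1.77 ] grip [-0.0607  0.      0.0962] dx 0.0031 dz 0.0088
(-0.034, 0.078) [1.866 1.599] grip [-0.0578  0.      0.0885] dx 0.006 dz 0.0165
(-0.03, 0.0775) [1.692 1.406] grip [-0.054   0.      0.0875] dx 0.0098 dz 0.0174
(-0.026, 0.0775) [1.494 1.206] grip [-0.05    0.      0.0875] dx 0.0138 dz 0.0175
(-0.022, 0.0775) [1.268 0.994] grip [-0.0459  0.      0.0878] dx 0.0179 dz 0.0172
(-0.018, 0.0775) [0.983 0.747] grip [-0.0415  0.      0.0887] dx 0.0223 dz 0.0162
(-0.016, 0.077) [0.809 0.6  ] grip [-0.0392  0.      0.0888] dx 0.0246 dz 0.0161
t 12.15 g [-0.0602  0.0003  0.0924] F [-3.57 -0.64  1.59] open 0.0151 grip 32.6
```

```bash
python3 -m jog '[[[0,0,0],[0,0,0]],[[0,0,0],[0,0,0]],[[0,0,-0.003],[0,0,0]],[[-0.004,0,-0.006],[0,0,0]],[[-0.004,0,-0.006],[0,0,0]]]' 0.35 >/dev/null
python3 -c "
from fit import *
here()"
python3 -m jog '[[[0,0,0],[0,0,0]],[[0,0,0],[0,0,0]],[[0,0,0],[0,0,0]],[[0,0,0],[0,0,0]]]' 0 30 >/dev/null
python3 - <<'E'
from fit import *
here()
o=ctrl.get_obs();d=optics.get_image("wrist")
np.savez("w4.npz",pos=o["tool_pos"],rot=o["tool_rot"],**{k:d[k] for k in("mount","fx","fy","cx","cy")})
cv2.imwrite("pics/w5.png",cv2.resize(d["image"],(800,600),interpolation=cv2.INTER_CUBIC))
E
```

```text
t 12.65 g [-0.0624  0.0007  0.0996] F [ 0.35 -0.47 -0.13] open 0.0303 grip 0.0
t 13.05 g [-0.0621  0.0013  0.0987] F [ 0.75 -0.15 -0.73] open -0.0006 grip 0.0
```

View pics/w5.png

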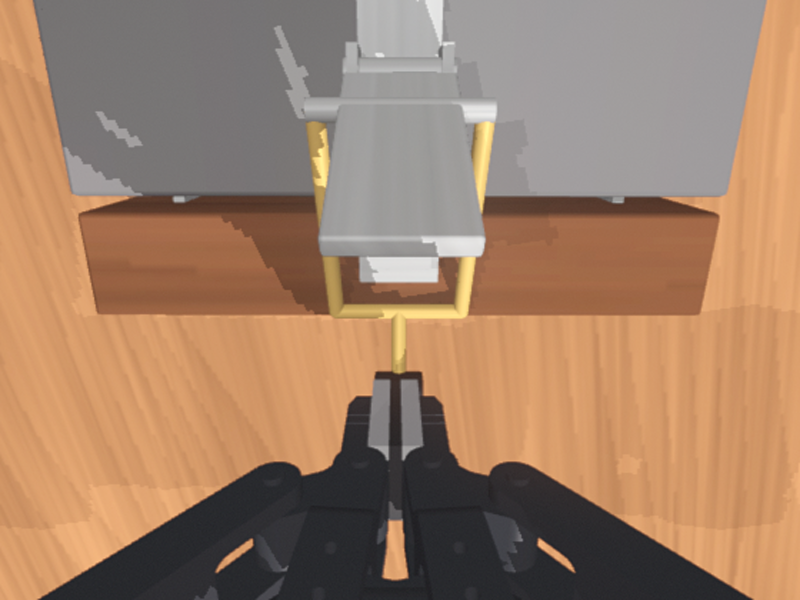

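The grip slipped out: the loop sank under the fingertips, with the bar now at row 311 just over the tray's front edge (row 313). Refit.

```bash
sed -e 's/(56,205)/(72,196)/;s/(737,205)/(728,195)/;s/(84,327)/(97,314)/;s/(710,326)/(702,314)/;s/(321,353)/(329,311)/;s/(473,353)/(469,311)/;s/(396,440),.7/(396,440),0/;s/(398,267)/(401,241)/;s/(398,116)/(400,107)/;s/(396,292),0.05/(396,282),0.05/' fit4.py > fit5.py; python3 fit5.py
```

```text
[ 5.0080e-01 -8.0000e-04  1.4187e+00  3.7000e-03  2.0605e+00  1.8124e+00] 2.949949438035299
[[-1.6, 0.1], [0.7, 0.2], [-1.0, 0.4], [0.6, -0.1], [0.4, 0.1], [-0.1, -0.0], [0.0, -0.0], [0.8, -0.1], [0.2, 0.2], [0.1, -0.5]]
piv [0.035 0.    0.089] [0.5061 0.0338 0.089 ]
tip [0.0021 0.     0.1508] [0.5011 0.0012 0.1508]
o [0.0256 0.     0.1066] [0.5046 0.0245 0.1066]
bar [-0.0381  0.      0.0777] [ 0.495  -0.0385  0.0777]
grip [-0.0617  0.      0.0886] [ 0.4914 -0.0618  0.0886]
```

```bash
sed -i 's/^POSE=.*/POSE=[.5008,-.0009,1.4177]/' fit.py; python3 -m jog '[[[0,0,0],[0,0,0]],[[0,0,0],[0,0,0]],[[0,0,0],[0,0,0]]]' 0.4 >/dev/null
python3 -c "
from fit import *
here();rel([-.0635,0,.081],1.4177)"
```

```text
t 13.40 g [-0.0624  0.0012  0.0988] F [ 0.93 -0.09 -0.39] open 0.0339 grip 0.0
t 13.4 shift [-0.0011  0.0012  0.0178] turn [-0.     -0.     -0.0009]
```

```bash
python3 -m jog '[[[-0.001,0.001,0.009],[0,0,0]],[[-0.001,0.001,0.018],[0,0,0]],[[-0.001,0.001,0.018],[0,0,0]]]' >/dev/null
python3 -c "
from fit import *
here()"
python3 -m jog '[[[0,0,0],[0,0,0]],[[0,0,0],[0,0,0]],[[0,0,0],[0,0,0]],[[0,0,0],[0,0,0]]]' 0 30 >/dev/null
python3 -c "
from fit import *
here()"
```

```text
t 13.70 g [-0.0632  0.0018  0.0785] F [-0.17  0.36  0.44] open 0.0339 grip 0.0
t 14.10 g [-0.0635  0.0002  0.081 ] F [-0.68  1.   -0.88] open 0.015 grip 30.8
```

```bash
python3 - <<'E'
from fit import *
a=np.array([2.0605,1.8124]);g0=pts(*a)["grip"]
for b in [(-.034,.0775),(-.030,.0772),(-.026,.077),(-.022,.077),(-.0177,.077),(-.0157,.077)]:
    a=least_squares(lambda q:(pts(*q)["bar"]-[b[0],0,b[1]])*1000,a).x;P=pts(*a)
    print(b,a.round(3),"dx",(P["grip"]-g0)[0].round(4),"dz",-(P["grip"]-g0)[2].round(4))
E
```

```text
(-0.034, 0.0775) [1.877 1.603] dx 0.0039 dz 0.0008
(-0.03, 0.0772) [1.699 1.408] dx 0.0077 dz 0.0015
(-0.026, 0.077) [1.507 1.211] dx 0.0116 dz 0.0018
(-0.022, 0.077) [1.283 1.   ] dx 0.0158 dz 0.0015
(-0.0177, 0.077) [0.976 0.734] dx 0.0205 dz 0.0005
(-0.0157, 0.077) [0.774 0.572] dx 0.023 dz -0.0004
```

```bash
python3 -m jog '[[[0.004,0,0.0008],[0,0,0]],[[0.008,0,0.0015],[0,0,0]],[[0.0116,0,0.0018],[0,0,0]],[[0.0116,0,0.0018],[0,0,0]]]' >/dev/null; python3 chk.py 6 &&
python3 -m jog '[[[0.002,0,0],[0,0,0]],[[0.004,0,-0.0002],[0,0,0]],[[0.004,0,-0.0002],[0,0,0]]]' >/dev/null && python3 chk.py 6 &&
python3 -m jog '[[[0.001,0,0],[0,0,0]],[[0.0025,0,-0.0005],[0,0,0]],[[0.0025,0,-0.0005],[0,0,0]]]' >/dev/null && python3 chk.py 6 &&
python3 -m jog '[[[0.001,0,0],[0,0,0]],[[0.002,0,-0.0005],[0,0,0]],[[0.002,0,-0.0005],[0,0,0]]]' >/dev/null && python3 chk.py 6
```

```text
t 14.50 g [-0.0511  0.      0.0794] F [-1.78  1.84  2.07] open 0.0145 grip 31.1
t 14.80 g [-0.0475 -0.      0.0796] F [-3.08  2.26  4.39] open 0.0151 grip 31.2
t 15.10 g [-0.0453 -0.      0.08  ] F [-3.46  0.35  4.83] open 0.0147 grip 31.2
t 15.40 g [-0.0435  0.0001  0.0803] F [-4.85  1.37  4.67] open 0.015 grip 31.2
```

```bash

python3 -m jog '[[[0.0007,0,0],[0,0,0]],[[0.0015,0,-0.0005],[0,0,0]],[[0.0015,0,-0.0005],[0,0,0]]]' >/dev/null && python3 chk.py 8 &&
python3 -m jog '[[[0.0007,0,0],[0,0,0]],[[0.0015,0,-0.0005],[0,0,0]],[[0.0015,0,-0.0005],[0,0,0]]]' >/dev/null && python3 chk.py 8
```

```text
t 15.70 g [-0.0426  0.0001  0.0806] F [-6.8   0.29  2.82] open 0.0145 grip 31.1
t 16.00 g [-0.0421  0.0001  0.0809] F [-11.51   0.19   1.06] open 0.015 grip 30.9
```

```bash

python3 -m jog '[[[-0.001,0,0.0005],[0,0,0]],[[-0.001,0,0.0005],[0,0,0]]]' >/dev/null; python3 chk.py 8
python3 -m jog '[[[0,0,0],[0,0,0]],[[0,0,0],[0,0,0]],[[0,0,0],[0,0,0]],[[0,0,-0.02],[0,0,0]],[[0,0,-0.05],[0,0,0]]]' 0.4 >/dev/null; python3 chk.py 8
python3 - <<'E'
from fit import *
o=ctrl.get_obs();d=optics.get_image("wrist")
np.savez("w6.npz",pos=o["tool_pos"],rot=o["tool_rot"],**{k:d[k] for k in("mount","fx","fy","cx","cy")})
cv2.imwrite("pics/w6.png",cv2.resize(d["image"],(800,600),interpolation=cv2.INTER_CUBIC))
E
```

```text
t 16.20 g [-0.0422  0.      0.0808] F [-6.8   2.06  3.48] open 0.0148 grip 31.2
t 16.70 g [-0.0406  0.0023  0.1285] F [ 0.35 -0.54  0.33] open 0.0341 grip 0.0
```

View pics/w6.png

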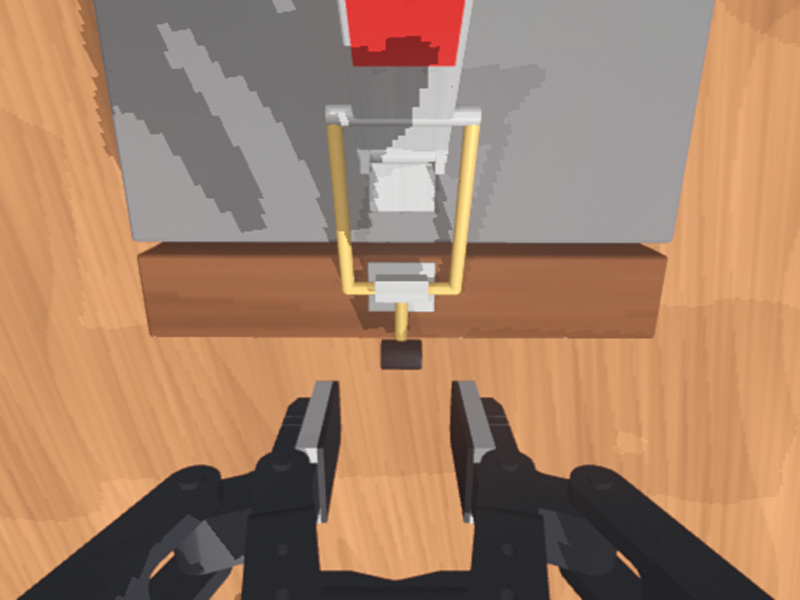

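The bar (row 288, x 345–460) runs under the lip at (402,288), so it's caught. I'll fit the lever angle and plan the press.

```bash
python3 - <<'E'
from fit2 import *
z=dict(np.load("w6.npz")); w=lambda u,v:np.array([u,v])/1.42857-.15
def res(v):
    P=pts(v[4],v[5]);o=[]
    def add(p,px,wt=1): o.append((wproj(world(p,v[:3]),z)-w(*px))*wt)
    add([0,.105,.075],(133,242));add([0,-.105,.075],(674,242))
    add([-.037-v[3],.105,.074],(150,337));add([-.037-v[3],-.105,.074],(657,338))
    add(P["bar"],(402,289));add(P["o"],(404,117),.7);add(P["grip"],(401,354))
    return np.array(o).ravel()
r=least_squares(res,[.5,0,1.41,.005,1.,.75]);v=r.x;print(v.round(4),r.cost,res(v).round(1))
P=pts(v[4],v[5])
for k in P: print(k,P[k].round(4))
for L in (.95,.75,.5,.25,.0):
    n=np.array([-np.sin(L),0,np.cos(L)]);u=np.array([np.cos(L),0,np.sin(L)])
    print(L,"contact r58",(np.array([.035,0,.089])+.058*u+.0025*n).round(4))
here();rel([.03,0,.19],-.153,.35)
E
```

```text
[ 5.0100e-01 -8.0000e-04  1.4184e+00  3.4000e-03  1.0298e+00  7.7370e-01] 1.4829376678908457 [-0.8  0.1  0.6  0.2 -0.7  0.1 -0.3 -0.1  0.3 -0.5 -0.   0.1  1.   0.4]
piv [0.035 0.    0.089]
tip [0.0711 0.     0.149 ]
o [0.0453 0.     0.1061]
bar [-0.0182  0.      0.0767]
grip [-0.0419  0.      0.0874]
0.95 contact r58 [0.0667 0.     0.1376]
0.75 contact r58 [0.0757 0.     0.1304]
0.5 contact r58 [0.0847 0.     0.119 ]
0.25 contact r58 [0.0906 0.     0.1058]
0.0 contact r58 [0.093  0.     0.0915]
t 16.75 g [-0.0409 -0.0021  0.1359] F [ 0.31 -2.68  4.  ] open 0.0342 grip 0.0
t 16.75 shift [ 0.0709 -0.0018 -0.0541] turn [0.279  0.2696 1.5538]
```

```bash

python3 -m jog '[[[0,0,-0.05],[0,0,0]],[[0,0,-0.09],[0,0,0]]]' 0 >/dev/null
python3 -m jog '[[[0,0,0],[0,0,1.55]],[[0,0,0],[0,0,1.55]],[[0,0,0],[0,0,1.55]],[[0,0,0],[0,0,1.55]],[[0,0,0],[0,0,1.55]]]' >/dev/null
python3 -m jog '[[[0,0,0],[0,0,0.8]],[[0,0,0],[0,0,0.8]],[[0,0,0],[0,0,0.8]],[[0,0,0],[0,0,0.8]],[[0,0,0],[0,0,0.8]]]' >/dev/null
python3 -c "
from fit import *
here();rel([.045,0,.17],-.153,.35)"
```

```text
t 17.95 g [-4.080e-02  2.000e-04  2.204e-01] F [0.09 0.08 0.13] open -0.0001 grip 0.0
t 17.95 shift [ 0.0057 -0.0855  0.0505] turn [0.349  0.0112 0.0633]
```

```bash

python3 -m jog '[[[0.003,-0.04,0.01],[0.15,0.005,0.03]],[[0.0057,-0.08,0.03],[0.3,0.011,0.06]],[[0.0057,-0.0855,0.05],[0.349,0.011,0.063]],[[0.0057,-0.0855,0.05],[0.349,0.011,0.063]]]' >/dev/null
python3 -c "
from fit import *
here();rel([.045,0,.17],-.153,.35)
for p in ([.053,0,.145],[.06,0,.138],[.068,0,.13],[.075,0,.12],[.08,0,.11],[.083,0,.1],[.085,0,.0925]): rel(p,-.153,.35)"
```

```text
t 18.35 g [0.0446 0.0031 0.1665] F [0.82 1.19 0.5 ] open -0.0002 grip 0.0
t 18.35 shift [ 0.0031 -0.0016 -0.0032] turn [0.     0.0093 0.0028]
t 18.35 shift [ 0.0033 -0.0005  0.023 ] turn [0.     0.0093 0.0028]
t 18.35 shift [ 0.0034 -0.0047  0.032 ] turn [0.     0.0093 0.0028]
t 18.35 shift [ 0.0035 -0.0095  0.0423] turn [0.     0.0093 0.0028]
t 18.35 shift [ 0.0036 -0.0126  0.0541] turn [0.     0.0093 0.0028]
t 18.35 shift [ 0.0037 -0.0139  0.0652] turn [0.     0.0093 0.0028]
t 18.35 shift [ 0.0038 -0.0133  0.0756] turn [0.     0.0093 0.0028]
t 18.35 shift [ 0.0039 -0.0126  0.0833] turn [0.     0.0093 0.0028]
```

```bash
python3 - <<'E'
from fit import *
T=.2; f=.0145*np.array([np.cos(T),0,np.sin(T)])
rel([.045,0,.167],-.153,T)
for L,r,s in ((1.15,.057,1),(1.03,.057,1),(.9,.058,1),(.75,.06,1),(.6,.061,1),(.45,.062,1),(.3,.063,1),(.2,.064,1),(.1,.04,-1),(0,.044,-1),(-.04,.044,-1)):
    n=np.array([-np.sin(L),0,np.cos(L)]);u=np.array([np.cos(L),0,np.sin(L)])
    c=np.array([.035,0,.089])+r*u+.0025*n-s*f
    print(L,c.round(4)); rel(c,-.153,T)
E
```

```text
t 18.35 shift [ 0.0031 -0.0006 -0.0004] turn [-0.15    0.0091  0.0035]
1.15 [0.0418 0.     0.1392]
t 18.35 shift [0.0033 0.012  0.0247] turn [-0.15    0.0091  0.0035]
1.03 [0.048  0.     0.1363]
t 18.35 shift [0.0033 0.0072 0.0295] turn [-0.15    0.0091  0.0035]
0.9 [0.0549 0.     0.1331]
t 18.35 shift [0.0034 0.0018 0.0349] turn [-0.15    0.0091  0.0035]
0.75 [0.063  0.     0.1288]
t 18.35 shift [ 0.0035 -0.0044  0.0416] turn [-0.15    0.0091  0.0035]
0.6 [0.0697 0.     0.1226]
t 18.35 shift [ 0.0036 -0.0086  0.0498] turn [-0.15    0.0091  0.0035]
0.45 [0.0755 0.     0.1153]
t 18.35 shift [ 0.0037 -0.0115  0.0586] turn [-0.15    0.0091  0.0035]
0.3 [0.0802 0.     0.1071]
t 18.35 shift [ 0.0038 -0.0131  0.068 ] turn [-0.15    0.0091  0.0035]
0.2 [0.083  0.     0.1013]
t 18.35 shift [ 0.0038 -0.0137  0.0744] turn [-0.15    0.0091  0.0035]
0.1 [0.0888 0.     0.0984]
t 18.35 shift [ 0.0039 -0.0181  0.0791] turn [-0.15    0.0091  0.0035]
0 [0.0932 0.     0.0944]
t 18.35 shift [ 0.0039 -0.0209  0.0844] turn [-0.15    0.0091  0.0035]
-0.04 [0.0933 0.     0.0926]
t 18.35 shift [ 0.0039 -0.0204  0.0861] turn [-0.15    0.0091  0.0035]
```

First go to the pre-contact pose, then onward in slow rows with checks.

```bash

python3 -m jog '[[[0.003,0.014,0.012],[-0.15,0.009,0.003]],[[0.003,0.014,0.022],[-0.15,0.009,0.003]],[[0.003,0.014,0.022],[-0.15,0.009,0.003]],[[0.003,0.014,0.022],[-0.15,0.009,0.003]]]' >/dev/null
python3 - <<'E'
from fit import *
here()
for c in ([.048,0,.1363],[.063,0,.1288],[.0697,0,.1226],[.0755,0,.1153],[.0802,0,.1071],[.083,0,.1013],[.0888,0,.0984],[.0932,0,.0944],[.0933,0,.0926]): rel(c,-.153,.2)
E
```

```text
t 18.75 g [ 0.0391 -0.0026  0.1457] F [-0.2   0.11  0.95] open -0.0002 grip 0.0
t 18.75 shift [-0.0026 -0.0069  0.0109] turn [-0.0007 -0.0073  0.0027]
t 18.75 shift [-0.0027 -0.0201  0.0213] turn [-0.0007 -0.0073  0.0027]
t 18.75 shift [-0.0027 -0.0254  0.0287] turn [-0.0007 -0.0073  0.0027]
t 18.75 shift [-0.0028 -0.0297  0.037 ] turn [-0.0007 -0.0073  0.0027]
t 18.75 shift [-0.0028 -0.0326  0.046 ] turn [-0.0007 -0.0073  0.0027]
t 18.75 shift [-0.0029 -0.0342  0.0522] turn [-0.0007 -0.0073  0.0027]
t 18.75 shift [-0.0029 -0.0393  0.0562] turn [-0.0007 -0.0073  0.0027]
t 18.75 shift [-0.0029 -0.0428  0.061 ] turn [-0.0007 -0.0073  0.0027]
t 18.75 shift [-0.0029 -0.0426  0.0628] turn [-0.0007 -0.0073  0.0027]
```

```bash
cat > chk.py <<'E'
from fit import *
import sys
sys.exit(0 if np.linalg.norm(here())<float(sys.argv[1]) else 1)
E
A='python3 chk.py 14'
python3 -m jog '[[[-0.0025,-0.0035,0.0055],[0,0,0]],[[-0.0026,-0.007,0.011],[0,0,0]],[[-0.0026,-0.01,0.0135],[0,0,0]],[[-0.0026,-0.0135,0.016],[0,0,0]]]' >/dev/null; $A &&
python3 -m jog '[[[0,-0.0033,0.0026],[0,0,0]],[[0,-0.0066,0.0053],[0,0,0]]]' >/dev/null && $A &&
python3 -m jog '[[[0,-0.0026,0.0037],[0,0,0]],[[0,-0.0053,0.0074],[0,0,0]]]' >/dev/null && $A &&
python3 -m jog '[[[0,-0.002,0.004],[0,0,0]],[[0,-0.0043,0.0083],[0,0,0]]]' >/dev/null && $A &&
python3 -c "
from fit import *
for c in ([.0755,0,.1153],[.0802,0,.1071],[.083,0,.1013],[.0888,0,.0984],[.0932,0,.0944],[.0933,0,.0926]): rel(c,-.153,.2)"
```

```text
t 19.15 g [5.540e-02 1.000e-04 1.319e-01] F [-2.74 -0.17 -0.16] open 0.0002 grip 0.8
t 19.35 g [ 0.0626 -0.0002  0.1282] F [-3.49  0.07 -0.5 ] open 0.0002 grip 1.2
t 19.55 g [ 0.0696 -0.0003  0.122 ] F [-2.42  0.09  0.14] open -0.0 grip 1.0
t 19.75 g [ 0.0756 -0.0003  0.1147] F [-0.43 -0.01  0.93] open 0.0003 grip 0.7
t 19.75 shift [-0.0003  0.     -0.0007] turn [ 0.0004 -0.0077  0.0024]
t 19.75 shift [-0.0003 -0.003   0.0083] turn [ 0.0004 -0.0077  0.0024]
t 19.75 shift [-0.0004 -0.0046  0.0146] turn [ 0.0004 -0.0077  0.0024]
t 19.75 shift [-0.0004 -0.0097  0.0185] turn [ 0.0004 -0.0077  0.0024]
t 19.75 shift [-0.0004 -0.0132  0.0233] turn [ 0.0004 -0.0077  0.0024]
t 19.75 shift [-0.0004 -0.0129  0.0251] turn [ 0.0004 -0.0077  0.0024]
```

```bash
A='python3 chk.py 16'
python3 -m jog '[[[0,-0.0015,0.004],[0,0,0]],[[0,-0.003,0.0083],[0,0,0]]]' >/dev/null; $A &&
python3 -m jog '[[[0,-0.0008,0.003],[0,0,0]],[[0,-0.0016,0.006],[0,0,0]]]' >/dev/null && $A &&
python3 -m jog '[[[0,-0.0025,0.002],[0,0,0]],[[0,-0.005,0.004],[0,0,0]]]' >/dev/null && $A &&
python3 -m jog '[[[0,-0.0017,0.0024],[0,0,0]],[[0,-0.0035,0.0048],[0,0,0]]]' >/dev/null && $A &&
python3 -m jog '[[[0,0,0.0015],[0,0,0]],[[0,0,0.0015],[0,0,0]]]' >/dev/null && $A
```

```text
t 19.95 g [ 0.0802 -0.0002  0.107 ] F [-1.05  0.01  1.17] open 0.0005 grip 0.4
t 20.15 g [ 8.290e-02 -1.000e-04  1.014e-01] F [-0.18  0.42  0.84] open 0.0003 grip 0.3
t 20.35 g [ 0.0885 -0.0002  0.0986] F [-0.19  0.67  0.02] open -0.0001 grip 0.1
t 20.55 g [ 0.0929 -0.0003  0.0947] F [ 0.5   0.17 -0.02] open -0.0001 grip 0.0
t 20.75 g [ 0.093  -0.0001  0.093 ] F [ 0.28  0.08 -0.  ] open 0.0001 grip 0.0
```

```bash
A='python3 chk.py 4'
python3 -m jog '[[[0,0,0.001],[0,0,0]],[[0,0,0.001],[0,0,0]]]' >/dev/null; $A &&
python3 -m jog '[[[0,0,0.001],[0,0,0]],[[0,0,0.001],[0,0,0]]]' >/dev/null && $A &&
python3 -m jog '[[[0,0,0.001],[0,0,0]],[[0,0,0.001],[0,0,0]]]' >/dev/null && $A &&
python3 -m jog '[[[0,0,0.001],[0,0,0]],[[0,0,0.001],[0,0,0]]]' >/dev/null && $A &&
python3 -m jog '[[[0,0,0.001],[0,0,0]],[[0,0,0.001],[0,0,0]]]' >/dev/null && $A
```

```text
t 20.95 g [ 0.0931 -0.0004  0.0927] F [-0.99  1.07  2.34] open -0.0 grip 0.9
t 21.15 g [ 0.0932 -0.0005  0.0925] F [-1.91  4.29  6.33] open -0.0 grip 3.5
```

```bash

python3 -m jog '[[[0,0.005,-0.03],[0,0,0]],[[0,0.02,-0.07],[0,0,0]],[[0,0.04,-0.11],[0,0,0]],[[0,0.06,-0.14],[0,0,0]],[[0,0.06,-0.14],[0,0,0]]]' >/dev/null
python3 - <<'E'
from fit2 import *
here()
o=ctrl.get_obs();d=optics.get_image("wrist");z=dict(pos=o["tool_pos"],rot=o["tool_rot"],**{k:d[k] for k in("mount","fx","fy","cx","cy")})
im=d["image"];cv2.imwrite("pics/w7.png",im);hsv=cv2.cvtColor(im,cv2.COLOR_BGR2HSV)
P=pts(0,0)
for k in P: print(k,P[k].round(4),wproj(world(P[k],POSE),z).round(1))
print("pad r=60",wproj(world([.095,0,.092],POSE),z).round(1))
def blob(n,m):
    c,l,s,ce=cv2.connectedComponentsWithStats(m.astype(np.uint8))
    for i in range(1,c):
        if s[i,4]>25: print(n,s[i],ce[i].round(1))
H,Sa,V=cv2.split(hsv)
blob("red",((H<6)|(H>174))&(Sa>200)&(V>120))
blob("brass",(H>19)&(H<30)&(Sa>100)&(V>100))
for s in(0,.0035,.007):
  print("tray edge",s,[wproj(world([-.037-s,y,.074],POSE),z).round(1).tolist() for y in(-.07,.07)])
E
```

```text
t 21.65 g [ 0.0046 -0.0022  0.2218] F [-0.08 -0.11  0.44] open -0.0 grip 0.0
piv [0.035 0.    0.089] [272.9 200.6]
tip [0.105 0.    0.089] [191.7 195.8]
o [0.055 0.    0.089] [249.  199.2]
bar [-0.0139  0.      0.0766] [334.8 199.8]
grip [-0.0341  0.      0.093 ] [360.6 207.3]
pad r=60 [201.5 197.4]
brass [251 172  89  18 558] [298.5 175.7]
brass [340 200  13   8  37] [345.8 204.1]
brass [252 216  85  12 463] [297. 224.]
tray edge 0 [[371.0, 110.9], [357.7, 277.8]]
tray edge 0.0035 [[375.8, 111.0], [361.9, 278.2]]
tray edge 0.007 [[380.6, 111.0], [366.0, 278.6]]
```

```bash
python3 - <<'E'
import cv2,numpy as np
im=cv2.imread("pics/w7.png");h=cv2.cvtColor(im,cv2.COLOR_BGR2HSV);H,S,V=cv2.split(h)
m=(((H<4)|(H>175))&(S>215)).astype(np.uint8);m[:, :150]=0;m[:150]=0
c,l,s,ce=cv2.connectedComponentsWithStats(m)
print([(s[i].tolist(),ce[i].round(1).tolist()) for i in range(1,c) if s[i,4]>60])
for r in (111,278): print(r,[tuple(map(int,im[r,c])) for c in range(350,386,2)])
print([tuple(map(int,im[197,c])) for c in range(150,260,6)])
E
```

```text
[]
111 [(61, 90, 138), (61, 89, 138), (61, 89, 139), (62, 89, 140), (60, 88, 137), (59, 85, 134), (58, 84, 133), (58, 85, 133), (59, 86, 134), (58, 86, 135), (60, 88, 139), (75, 111, 165), (95, 139, 198), (93, 137, 197), (93, 140, 198), (95, 141, 199), (97, 144, 203), (104, 153, 213)]
278 [(58, 83, 133), (59, 87, 137), (61, 92, 143), (62, 92, 146), (71, 108, 163), (98, 146, 206), (98, 146, 205), (99, 146, 207), (99, 146, 207), (97, 148, 206), (101, 148, 207), (101, 148, 208), (101, 148, 209), (101, 148, 209), (101, 149, 210), (101, 151, 210), (102, 152, 211), (101, 152, 211)]
[(133, 133, 136), (148, 146, 151), (148, 147, 152), (148, 148, 152), (150, 149, 153), (150, 149, 154), (112, 111, 117), (212, 213, 213), (69, 75, 235), (69, 74, 234), (70, 75, 234), (71, 75, 235), (209, 210, 212), (210, 211, 212), (211, 212, 213), (211, 213, 214), (198, 199, 201), (212, 213, 214), (214, 214, 216)]
```

Measured: the tray front edge is at about slide 0–1 mm, the lever tip is at column ~190 against 191.7 expected when flat, and the brass wires run from hinge to seat as expected when closed. Handing in.

```bash
python3 -c "
from station import job
print(job.finish_job())"
```

```text
the job is handed in; nothing more can be done
None
```

I pressed the tray home on its seal at about 9 N, caught the loop's bar under the keeper lip and pressed the lever flat past centre. The last wrist image put the tray about 1 mm out with the lever flat, and the job was handed in clear of contact at about 22 s; no verdict was shown.

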